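Shift the shaker's gated lever into third

TASK

Put the bench shaker into its third speed: with the fingertips only, push the red-faced gear lever, which stands somewhere in the left stroke of the H-shaped gate, to the middle, across to the right, and forward (away from you) fully home into the slot with three dots. Push it, never grip or pinch the knob, do not run it back into the fourth slot (four dots), and leave the flasks on the platform and the other things on the bench where they are; finish with the hand clear.

Things in the scene. Friction and masses are not known exactly. Their poses are not given: they have to be found in the camera images.
- gate (a point): centre of the H-shaped gate, on the top of the aluminium gate plate of the white bench shaker (fixed, 280 mm deep, 200 mm wide; plate top 71 mm above the bench). x points away from the operator, y left, z up. Two 60 mm strokes run along x, at y = +0.025 (left) and y = -0.025 (right), joined at x = 0 by one cross channel. The walls are solid
- slot3 (a point): end of the third slot (three blue dots, right far), on the plate's top: x = +0.030, y = -0.025 from the gate centre. The lever's stem stands here when fully home. Blue dots number all four slot ends: one left far, two left near, three right far, four right near. The lever enters the cross channel while within about 4 mm of its middle; the corners are rounded
- knob (a point): centre of the lever's square black knob with four red faces along the gate's axes: 32x32 mm over the faces, 36 mm high, from 104 to 140 mm above the bench, on an upright 10 mm steel stem. The lever slides without turning or tilting; about 1.5 N moves it in each direction; no spring, it stays where it is left
- platform (a point): centre of the shaker's platform, on its black mat, 75 mm above the bench, behind the gate (it covers x = +0.083 to +0.201 from the gate centre, 196 mm wide); the two flasks on it reach about 100 mm above the bench
- across (a joint): the lever's position across the gate (m): 0 in the left stroke, 0.050 in the right stroke (stops at -0.002 and 0.052), growing to the right (gate -y)
- along (a joint): the lever's position along the strokes (m): 0 in the cross channel, +0.030 fully forward (gate +x, away from the operator), -0.030 fully back
- knob_far: red face plate on the knob's side that looks to the gate's +x (22 mm wide, 28 mm high, 3 mm thick, origin at its centre)
- knob_near: red face plate on the knob's side that looks to the gate's -x (22 mm wide, 28 mm high, 3 mm thick, origin at its centre)
- knob_left: red face plate on the knob's side that looks to the gate's +y (22 mm wide, 28 mm high, 3 mm thick, origin at its centre)
- knob_right: red face plate on the knob's side that looks to the gate's -y (22 mm wide, 28 mm high, 3 mm thick, origin at its centre)
- flask_orange: clear culture flask with pink content and orange cap, 52x98x24 mm, lying on the left half of the shaker's platform; origin at the centre of its underside; bystander
- flask_purple: clear culture flask with pink content and purple cap, 52x98x24 mm, lying on the right half of the platform; origin at the centre of its underside; bystander
- reagent_bottle: white bottle with blue cap, 56 mm wide, 99 mm high, on the bench; origin at the centre of its underside; bystander
- vial_rack: empty orange vial rack, 62x98x32 mm, on the bench; origin at the centre of its underside; bystander
- timer: small white timer, 66x66x18 mm, on the bench; origin at the centre of its underside; bystander
- marker_red: red marker pen, 13x127x14 mm, lying on the bench; origin at the centre of its underside; bystander
- tape_roll: roll of tape lying flat, 68 mm wide, 20 mm high, on the bench; origin at the centre of its underside; bystander

How it is judged:
By the outcome, as a careful person would: the job done as asked, in the order asked, and still so for the second after the job is handed in, with the robot touching nothing.
It also fails if it takes over 45 s, if anything falls off the work surface, if the arm or the gripper's body presses on something with over 40 N, if the wrist force passes 120 N, or if a joint passes its speed limit or range.

ROBOT

A 6-joint arm with a two-finger parallel gripper is mounted at the origin on a cart in front of the work surface, level with it; the furniture and walls round the work are solid. World frame = base frame: x ahead of the robot, y to its left, z up, the work surface at z = 0. Lengths are in m, angles in rad, forces in N, time in s.
With the tool pointing down it reaches from about 0.325 to 0.9 m from the base axis. Payload 3.5 kg.
Tool frame: the origin (TCP) lies at the very end of the fingers, on their centre line; the grasp point (between the pads) lies 19 mm behind it; z points along the fingers, y is the line along which they close (so a half turn about z gives the same grasp; the last joint's range is limited). The gripper opens to 85 mm and grips with 20 to 120 N. Pads are 22 mm wide; open, the fingers measure 114 mm over their backs; the gripper's body (76 mm by 85 mm) begins 54 mm behind the grasp point. The pads swing forward as they close: fully open they stand 13 mm farther back than shut.
Start: joints at [-0.103, 0.276, -0.026, 1.268, 0, 1.467], TCP at [0.625, -0, 0.208] pointing down, gripper open.
Joint ranges: [-3.12, 3.12], [-0.85, 1.88], [-1.08, 1.24], [-1.95, 2.15], [-1.57, 1.53], [-3.14, 3.14]. Speed limits (rad/s): [2.57, 2.57, 3.14, 3.14, 3.14, 3.14].

INTERFACE

Orientations are given as a unit quaternion [w, x, y, z].
In Python, from plant import * gives the robot as it stands.
- The arm moves only by the shell command python3 -m crank 'ROWS'. ROWS is JSON, a list of rows, each a list of 7 numbers: the shift along the tool's x, y, z in mm, then the turn, a rotation vector about the tool's x, y, z in rad, then the closure, from -1 (fully open) to 1 (shut). In form: [[x, y, z, ax, ay, az, gripper], ...]. A call has 1 to 5 rows; each row shifts and turns the commanded pose from where the row before left it, along the tool's axes as they then stand; what a row does not reach is not made up. A row lasts 1/12 s, in which the tool goes at most 41.7 mm and 7.16 degrees, less where a joint would pass 70% of its speed; a pose out of reach is approached as far as the arm can. A call is refused whole if a number of a shift passes 41.7 or a number of a turn 0.125, either way. A call with a gripper value outside its range is refused whole. The fingers move at their own pace and stop on an object; the grip force is fixed at half the most. Time passes only in rows, so rows that do not move let the fingers close. It gives the time, the measured TCP pose, the force, the opening and the grip force at its end, in the units of the state.
- state(): the state, without advancing time (a new reading comes with each control period).
- snapshot(name): name is "scene" or "side" or "wrist"; returns a dict with "image" (384x512x3 uint8, red, green, blue), "range_z" (384x512 float32, m along the optical axis (not along the pixel's ray), 0 where there is no reading), "intrinsics" (3x3 intrinsics, pixels), "R" (3x3) and "t" (3): a world point X has camera coordinates R X + t. Camera axes: x right, y down, z forward; pixel columns grow to the right and rows downward; lengths in m; the calibration is good to about 2 mm. A picture is of the moment at which its call begins.
- job_done(): hands the job in; it is judged then, once.
The state is a dict: "time": time; "joint_positions": joint angles; "joint_vel": joint speeds; "joint_torque": joint torques, N m; "tcp_pos": TCP position; "eef_rot": TCP orientation; "wrist_force": force on the tool from outside, world axes, zero at the start; "ft_torque": the same for the moment, N m; "finger_gap": opening from 0.0 (shut) to 1.0 (fully open); "finger_force": force on a finger pad.
Only numpy, scipy, OpenCV 4.12 (cv2) and the standard library are available. Lean on these libraries where they do the work, as an engineer would, in place of code of your own. Each camera call takes 0.05 s, during which the arm holds its last target. There are 200 camera calls.

## Working session

There is one attempt and no reset: what is moved stays moved. The work goes in short steps, Python scripts to look and compute and a shell command to move; the robot and the scene stay as the last step left them, time stands still between calls to the robot, and variables do not carry over. Pictures are saved under pics/ and viewed, at most 10 in all, crops included, and the job is handed in when it is done.

```bash
mkdir -p pics; ls; python3 - <<'E'
from plant import *
import cv2,numpy as np
for n in ("scene","side"):
    s=snapshot(n); cv2.imwrite(f"pics/{n}0.png",cv2.cvtColor(s["image"],cv2.COLOR_RGB2BGR)); np.savez(f"{n}0.npz",**s)
    print(n,-s["R"].T@s["t"],s["R"][2])
print(state())
E
```

```text
pics
scene [ 0.07990403 -0.99232129  1.04066163] [ 0.32095839  0.68944897 -0.64934261]
side [0.59564789 1.15146969 0.58331691] [-0.05967532 -0.9211929  -0.38450292]
{'time': 0.1, 'joint_positions': array([-1.03381510e-01,  2.77066138e-01, -2.77647940e-02,  1.26802327e+00,
       -7.43762877e-06,  1.46741078e+00]), 'joint_vel': array([ 9.64085672e-04, -6.73014415e-04,  3.07126688e-03, -1.02209997e-03,
        3.70547801e-05,  1.09596057e-03]), 'joint_torque': array([ 8.02060767e-04, -4.46709216e+01,  2.96128178e+01,  8.47860065e-03,
       -4.56193129e-05,  5.66283830e-06]), 'tcp_pos': array([6.24226704e-01, 7.94758811e-05, 2.06755954e-01]), 'eef_rot': array([-7.96423068e-04,  7.07104977e-01,  7.07107837e-01, -6.51485052e-04]), 'wrist_force': array([-0.06116103,  0.8707308 , -0.01916061]), 'ft_torque': array([ 0.01769577,  0.00528448, -0.02035483]), 'finger_force': 0.0, 'finger_gap': 0.9957316571701627}
```

View pics/scene0.png

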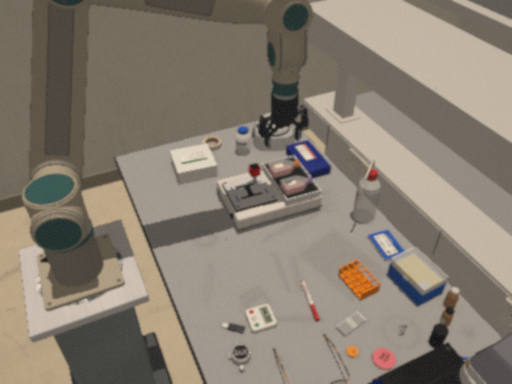

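View pics/side0.png

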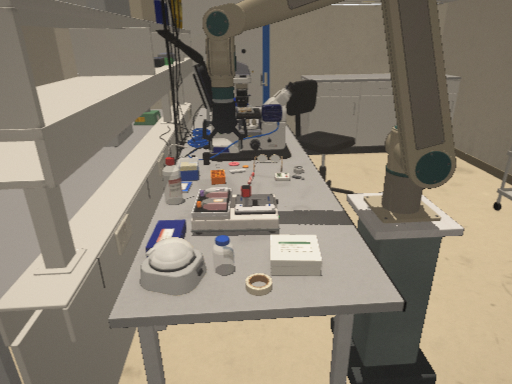

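The scene view shows the white shaker around (268,190), with the red/black knob at about (255,170). The side view has the knob at about (246,190). I'll enlarge the crops and measure.

```bash
cat > h.py <<'E'
from plant import *
import cv2,numpy as np
def ray(s,uv):
    d=s["R"].T@np.linalg.inv(s["intrinsics"])@np.array([uv[0],uv[1],1.]); return -s["R"].T@s["t"],d
def onz(s,uv,z):
    c,d=ray(s,uv); return c+d*(z-c[2])/d[2]
def cloud(s):
    v,u=np.mgrid[:384,:512]; p=np.stack([u,v,np.ones_like(u)],-1).reshape(-1,3)@np.linalg.inv(s["intrinsics"]).T
    return ((p*s["range_z"].reshape(-1,1)-s["t"])@s["R"]).reshape(384,512,3)
def red(s):
    i=s["image"].astype(int); return (i[...,0]>90)&(i[...,1]<0.4*i[...,0])&(i[...,2]<0.45*i[...,0])
E
python3 - <<'E'
from h import *
w=snapshot("wrist"); np.savez("wrist0.npz",**w)
a=np.load("scene0.npz"); b=np.load("side0.npz")
bg=lambda s:cv2.cvtColor(s["image"],cv2.COLOR_RGB2BGR)
c1=cv2.resize(bg(a)[140:230,205:330],(500,360),interpolation=cv2.INTER_CUBIC)
c2=cv2.resize(bg(b)[170:240,185:290],(540,360),interpolation=cv2.INTER_CUBIC)[:, :300] if 0 else cv2.resize(bg(b)[175:235,190:285],(300,190),interpolation=cv2.INTER_CUBIC)
c3=cv2.resize(bg(w),(300,225))
im=np.zeros((420,800,3),np.uint8); im[:360,:500]=c1; im[:190,500:]=c2; im[195:420,500:]=c3
cv2.imwrite("pics/m1.png",im)
for n,s,box in (("scene",a,(140,230,205,330)),("side",b,(175,235,190,285))):
    C=cloud(s); m=red(s); k=np.zeros_like(m); k[box[0]:box[1],box[2]:box[3]]=1
    nn,l,st,ce=cv2.connectedComponentsWithStats((m&k).astype(np.uint8))
    for i in range(1,nn): 
        if st[i,4]>5: print(n,st[i],ce[i],np.median(C[l==i],0))
    # top surfaces
    P=C[k>0]; 
    for lo,hi in((.06,.08),(.13,.145)):
        q=P[(P[:,2]>lo)&(P[:,2]<hi)]; print(lo,len(q),q.min(0) if len(q) else'',q.max(0) if len(q) else '')
E
```

```text
scene [250 168   9   8  50] [254.12 171.58] [0.55659116 0.04916982 0.12960988]
0.06 2433 [ 0.45479749 -0.0709543   0.06000045] [0.73721881 0.32130817 0.07999594]
0.13 83 [0.54740162 0.04010452 0.13087134] [0.57933198 0.07777121 0.14489204]
side [243 189   6   8  37] [245.59459459 192.32432432] [0.56496029 0.07891385 0.12551354]
0.06 1145 [ 0.46005432 -0.06202054  0.06000075] [0.73872417 0.13848073 0.07996627]
0.13 51 [0.55122299 0.05292654 0.13003784] [0.57791878 0.08314055 0.14255346]
```

View pics/m1.png

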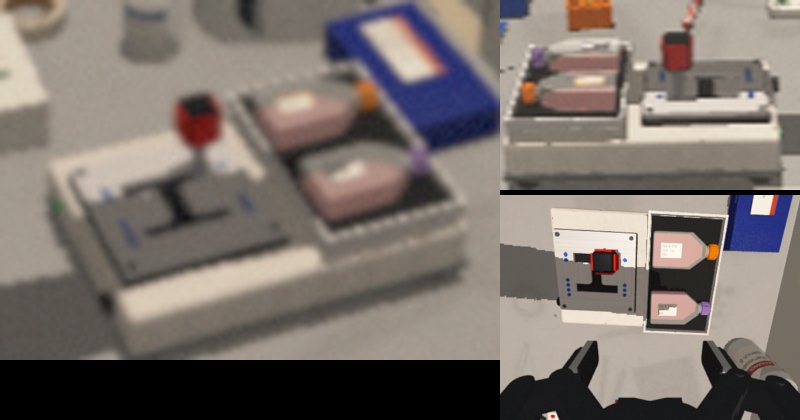

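The montage shows the knob in the left stroke, near its far end. The wrist view has the whole gate, with the dots visible. Next I'll locate the blue dots and the knob in the wrist image.

```bash
python3 - <<'E'
from h import *
w=np.load("wrist0.npz"); im=w["image"]
bgr=cv2.cvtColor(im,cv2.COLOR_RGB2BGR)
cv2.imwrite("pics/w1.png",cv2.resize(bgr[10:240,80:400],(800,575),interpolation=cv2.INTER_CUBIC))
i=im.astype(int); m=((i[...,2]>i[...,0]*1.5)&(i[...,2]>i[...,1]*1.25)&(i[...,2]>80)); m[:,:90]=0; m[:,250:]=0
n,l,st,ce=cv2.connectedComponentsWithStats(m.astype(np.uint8))
for k in range(1,n):
    if st[k,4]>=2: print("blue",st[k,4],ce[k].round(1),onz(w,ce[k],.071).round(4))
C=cloud(w); P=C[60:220,90:250].reshape(-1,3); q=P[(P[:,2]>.132)&(P[:,2]<.148)]
r=cv2.minAreaRect(q[:,:2].astype(np.float32)*1000); print("knobtop",r,len(q),np.median(q,0))
m=red(w); m[:,:90]=0; m[:,250:]=0; n,l,st,ce=cv2.connectedComponentsWithStats(m.astype(np.uint8))
for k in range(1,n):
    if st[k,4]>=5:print("red",st[k],ce[k])
print(-w["R"].T@w["t"])
for lo,hi in((.066,.08),):
    q=C.reshape(-1,3); q=q[(q[:,2]>lo)&(q[:,2]<hi)&(q[:,0]>.4)&(q[:,0]<.8)]; print(cv2.minAreaRect(q[:,:2].astype(np.float32)*1000))
E
```

```text
blue 32 [111.4 100.8] [0.4875 0.0713 0.071 ]
blue 27 [112.2 110.2] [0.4871 0.0627 0.071 ]
blue 27 [212.6 110.7] [0.5829 0.0623 0.071 ]
blue 26 [115.2 144.4] [0.4853 0.03   0.071 ]
blue 23 [116. 153.] [0.4849 0.0214 0.071 ]
blue 26 [212.3 153.8] [0.5808 0.0207 0.071 ]
blue 23 [116.7 161.4] [0.4844 0.0129 0.071 ]
blue 23 [212.2 162.1] [0.5804 0.0123 0.071 ]
blue 25 [117.6 169.6] [0.4841 0.0045 0.071 ]
blue 23 [212.  170.2] [0.5798 0.0039 0.071 ]
knobtop ((563.7601318359375, 62.807281494140625), (32.18848419189453, 32.10297393798828), 86.56178283691406) 1701 [0.56488034 0.06366412 0.13845201]
red [162  93  34   5 126] [178.07936508  94.79365079]
red [154 100   6  29 117] [156.2991453  113.15384615]
red [163 100  39  36 332] [192.08433735 119.0060241 ]
red [198 351   3   4   9] [198.77777778 352.11111111]
red [ 90 376   3   4  11] [ 90.90909091 377.63636364]
[0.62449936 0.07914926 0.37216344]
((601.2675170898438, 35.708961486816406), (196.01443481445312, 266.7109680175781), 87.22718811035156)
```

View pics/w1.png

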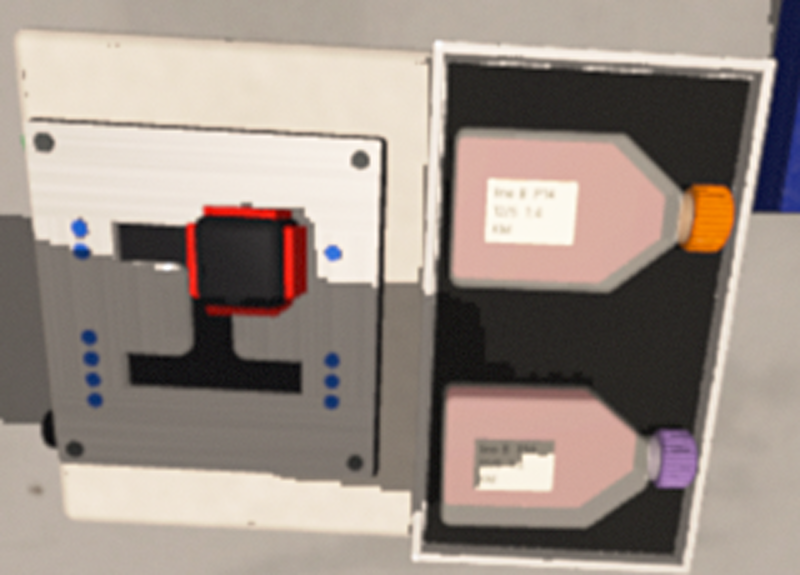

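The wrist view gives the gate centre at about (0.534, 0.040) with yaw −0.05 rad. The lever stands in slot 1, at along ≈ +0.029. First I'll close the fingers, align the tool with the gate and move beyond the far face.

```bash
python3 -m crank '[[20,-7,0,0,0,0.05,1],[20,-7,0,0,0,0,1],[20,-7,0,0,0,0,1],[0,0,0,0,0,0,1],[0,0,0,0,0,0,1]]'; python3 -m crank '[[0,0,0,0,0,0,1],[0,0,0,0,0,0,1],[0,0,0,0,0,0,1]]'; cat >> h.py <<'E'
def gate():
    s=state(); d=s["tcp_pos"]-np.array([.5338,.0397,0]); c,q=np.cos(-.0506),np.sin(-.0506)
    print("gate xyz mm",(1000*np.array([c*d[0]+q*d[1],-q*d[0]+c*d[1],d[2]])).round(1),"F",s["wrist_force"].round(2),"t",round(s["time"],2),"gap",round(s["finger_gap"],3))
E
python3 - <<'E'
from h import *
gate()
w=snapshot("wrist"); C=cloud(w); P=C[:230,:].reshape(-1,3); q=P[(P[:,2]>.132)&(P[:,2]<.148)&(P[:,0]<.62)&(P[:,0]>.5)&(P[:,1]<.1)&(P[:,1]>0.02)]
print(cv2.minAreaRect(q[:,:2].astype(np.float32)*1000),len(q))
cv2.imwrite("pics/w2.png",cv2.cvtColor(w["image"],cv2.COLOR_RGB2BGR))
E
```

```text
time: 0.57
tcp_pos: [0.6055, 0.0613, 0.2075]
eef_rot: [-0.0, 0.724, 0.69, -0.0]
wrist_force: [-0.9, -1.0, 0.2]
finger_gap: 0.301
finger_force: 0.0
time: 0.82
tcp_pos: [0.6063, 0.0598, 0.2077]
eef_rot: [0.0, 0.725, 0.689, -0.0]
wrist_force: [-0.3, 0.4, 1.0]
finger_gap: 0.002
finger_force: 0.0
gate xyz mm [ 71.4  23.8 207.7] F [-0.28  0.41  1.02] t 0.82 gap 0.002
((563.4953002929688, 63.04227066040039), (32.08354187011719, 32.44821548461914), 87.10247802734375) 1357
```

View pics/w2.png

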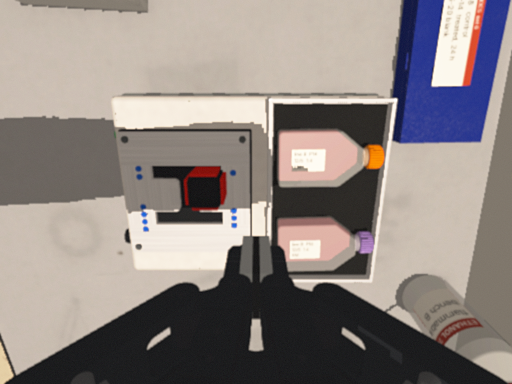

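The knob is confirmed at gate (+28.5, +24.8) mm. The tool is aligned and the fingers are shut beyond the far face, so I'll descend.

```bash
python3 -m crank '[[1,0,30,0,0,0,1],[0,0,30,0,0,0,1],[0,0,25,0,0,0,1],[0,0,9,0,0,0,1],[0,0,0,0,0,0,1]]'; python3 -m crank '[[0,-4,0,0,0,0,1],[0,-4,0,0,0,0,1],[0,-4,0,0,0,0,1],[0,-4,0,0,0,0,1],[0,0,0,0,0,0,1]]';python3 - <<'E'
from h import *
gate()
E
```

```text
time: 1.28
tcp_pos: [0.6035, 0.0612, 0.1107]
eef_rot: [-0.002, 0.725, 0.689, -0.002]
wrist_force: [0.2, 0.3, 0.6]
finger_gap: 0.001
finger_force: 0.0
time: 1.7
tcp_pos: [0.5898, 0.0626, 0.1151]
eef_rot: [0.0, 0.725, 0.689, 0.0]
wrist_force: [0.1, -0.4, 1.2]
finger_gap: 0.0
finger_force: 0.0
gate xyz mm [ 54.8  25.7 115.1] F [ 0.06 -0.44  1.17] t 1.7 gap 0.0
```

```bash
cat >> h.py <<'E'
def knob(name):
    w=snapshot(name); C=cloud(w); m=red(w)
    q=C[m]; q=q[(q[:,0]>.46)&(q[:,0]<.63)&(q[:,1]>-.03)&(q[:,1]<.12)&(q[:,2]>.095)&(q[:,2]<.15)]-[.5338,.0397,0]
    c,s=np.cos(-.0506),np.sin(-.0506); g=np.c_[c*q[:,0]+s*q[:,1],-s*q[:,0]+c*q[:,1],q[:,2]]*1000
    print(name,len(g),"lo/med/hi",np.percentile(g,[3,50,97],axis=0).round(1).tolist()); return w
E
python3 - <<'E'
from h import *
ims=[knob(n)["image"] for n in("wrist","scene","side")]
im=np.zeros((300,800,3),np.uint8); im[:300,:400]=cv2.resize(ims[0],(400,300)); im[:300,400:]=cv2.resize(ims[2][160:250,180:300],(400,300))
cv2.imwrite("pics/m3.png",im[...,::-1])
E
```

```text
wrist 1331 lo/med/hi [[13.4, 15.3, 110.4], [28.6, 40.3, 129.2], [44.6, 41.0, 136.6]]
scene 49 lo/med/hi [[13.2, 6.1, 118.2], [24.6, 10.6, 128.3], [36.3, 18.8, 139.0]]
side 45 lo/med/hi [[19.7, 35.3, 109.9], [29.2, 39.5, 125.2], [36.2, 43.3, 136.1]]
```

View pics/m3.png

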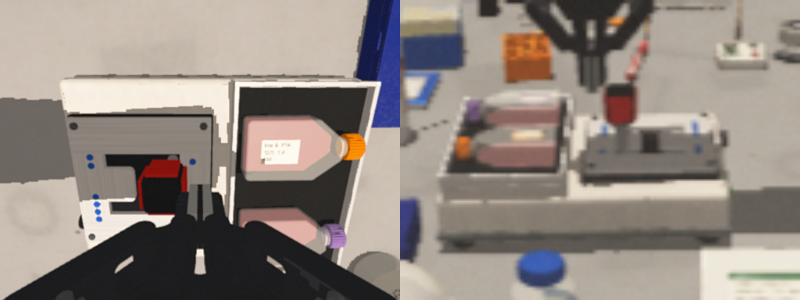

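The knob is still at +28.9, with the fingers just beyond its far face. I'll push back now, stopping short of the middle to measure.

```bash
python3 -m crank '[[0,-4,0,0,0,0,1],[0,-4,0,0,0,0,1],[0,-4,0,0,0,0,1],[0,-4,0,0,0,0,1],[0,0,0,0,0,0,1]]'; python3 - <<'E'
from h import *
gate(); knob("wrist")
E
```

```text
time: 2.27
tcp_pos: [0.5734, 0.0633, 0.1139]
eef_rot: [-0.0, 0.725, 0.689, -0.0]
wrist_force: [0.1, 0.3, 1.2]
finger_gap: -0.0
finger_force: 0.2
gate xyz mm [ 38.3  25.6 113.9] F [0.1  0.32 1.2 ] t 2.27 gap -0.0
wrist 1264 lo/med/hi [[2.7, 16.0, 109.2], [16.7, 40.4, 128.1], [32.8, 41.0, 136.3]]
```

```bash
python3 -m crank '[[0,-4,0,0,0,0,1],[0,-4,0,0,0,0,1],[0,-4,0,0,0,0,1],[0,-3,0,0,0,0,1],[0,0,0,0,0,0,1]]'; python3 - <<'E'
from h import *
gate(); knob("wrist")
E
```

```text
time: 2.73
tcp_pos: [0.5581, 0.0641, 0.1138]
eef_rot: [-0.0, 0.725, 0.689, -0.0]
wrist_force: [0.5, 0.1, 1.4]
finger_gap: 0.001
finger_force: 0.0
gate xyz mm [ 23.   25.6 113.8] F [0.46 0.14 1.43] t 2.73 gap 0.001
wrist 1244 lo/med/hi [[-12.5, 16.2, 109.6], [1.3, 40.4, 128.2], [17.5, 41.0, 136.2]]
```

```bash
python3 -m crank '[[0,-2.5,0,0,0,0,1],[0,0,0,0,0,0,1]]'; python3 - <<'E'
from h import *
gate(); w=knob("wrist")
cv2.imwrite("pics/w4.png",cv2.resize(w["image"][80:300,60:340],(700,550),interpolation=cv2.INTER_CUBIC)[...,::-1])
E
```

```text
time: 2.95
tcp_pos: [0.5562, 0.0641, 0.1137]
eef_rot: [-0.0, 0.725, 0.689, -0.0]
wrist_force: [0.3, 0.4, 0.2]
finger_gap: 0.003
finger_force: 0.2
gate xyz mm [ 21.1  25.5 113.7] F [0.27 0.4  0.16] t 2.95 gap 0.003
wrist 1246 lo/med/hi [[-14.4, 17.3, 109.5], [-0.5, 40.4, 128.0], [15.6, 41.1, 136.1]]
```

View pics/w4.png

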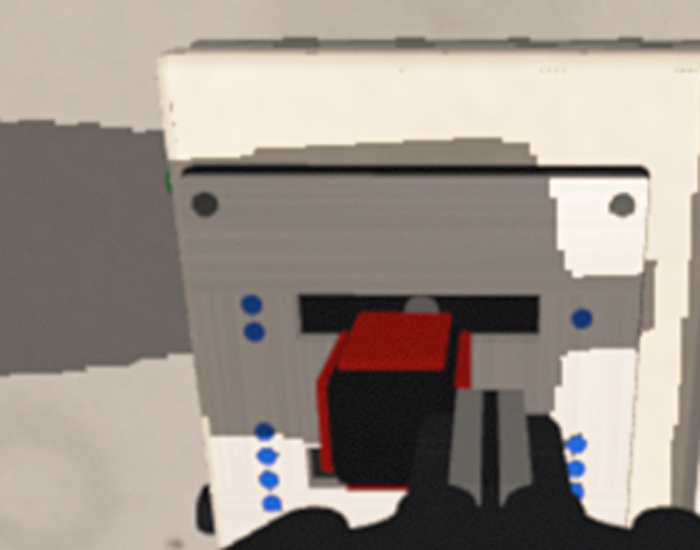

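The stem stands at column ~421. The slot spans 300–538, so the stem is at the middle. I'll back off, lift, go over to the left face and descend there.

```bash
python3 -m crank '[[0,8,0,0,0,0,1],[0,0,0,0,0,0,1],[0,0,-30,0,0,0,1],[0,0,-30,0,0,0,1],[0,0,0,0,0,0,1]]'; python3 -m crank '[[20,-14,0,0,0,0,1],[20,-14,0,0,0,0,1],[0,0,0,0,0,0,1],[0,0,0,0,0,0,1]]'; python3 - <<'E'
from h import *
gate(); knob("wrist")
E
```

```text
time: 3.42
tcp_pos: [0.569, 0.0637, 0.1798]
eef_rot: [0.003, 0.725, 0.689, 0.004]
wrist_force: [1.4, 0.3, 0.1]
finger_gap: -0.001
finger_force: 0.0
time: 3.75
tcp_pos: [0.5383, 0.1057, 0.1738]
eef_rot: [0.0, 0.724, 0.69, -0.0]
wrist_force: [-0.4, -0.6, 0.4]
finger_gap: -0.002
finger_force: 0.0
gate xyz mm [  1.2  66.1 173.8] F [-0.36 -0.58  0.36] t 3.75 gap -0.002
wrist 310 lo/med/hi [[-13.7, 35.4, 109.0], [-0.0, 40.6, 118.2], [15.1, 41.2, 129.9]]
```

```bash
python3 -m crank '[[0,0,25,0,0,0,1],[0,0,25,0,0,0,1],[0,-1,10,0,0,0,1],[0,0,0,0,0,0,1]]'; python3 -m crank '[[-5,0,0,0,0,0,1],[-5,0,0,0,0,0,1],[-5,0,0,0,0,0,1],[-5,0,0,0,0,0,1],[0,0,0,0,0,0,1]]'; python3 - <<'E'
from h import *
gate(); knob("scene");knob("side")
E
```

```text
time: 4.13
tcp_pos: [0.535, 0.1043, 0.1106]
eef_rot: [-0.002, 0.725, 0.689, -0.003]
wrist_force: [-0.9, -0.3, 0.2]
finger_gap: 0.005
finger_force: 0.0
time: 4.55
tcp_pos: [0.538, 0.0842, 0.1152]
eef_rot: [0.001, 0.725, 0.689, 0.001]
wrist_force: [1.5, -0.3, -0.1]
finger_gap: 0.0
finger_force: 0.4
gate xyz mm [  1.9  44.7 115.2] F [ 1.48 -0.33 -0.1 ] t 4.55 gap 0.0
scene 41 lo/med/hi [[-15.7, 2.2, 117.2], [-1.6, 7.0, 129.2], [7.8, 12.7, 139.2]]
side 29 lo/med/hi [[-6.3, 33.0, 111.7], [0.3, 36.5, 121.1], [6.9, 40.4, 130.2]]
```

```bash
python3 -m crank '[[-5,0,0,0,0,0,1],[-5,0,0,0,0,0,1],[-5,0,0,0,0,0,1],[-5,0,0,0,0,0,1],[0,0,0,0,0,0,1]]'; python3 - <<'E'
from h import *
gate(); knob("scene");knob("side")
E
```

```text
time: 5.07
tcp_pos: [0.5362, 0.0641, 0.1143]
eef_rot: [0.001, 0.725, 0.689, 0.0]
wrist_force: [0.3, 0.7, 3.8]
finger_gap: 0.003
finger_force: 1.4
gate xyz mm [  1.2  24.5 114.3] F [0.34 0.73 3.81] t 5.07 gap 0.003
scene 42 lo/med/hi [[-15.7, -18.2, 113.4], [-1.3, -14.8, 127.9], [7.4, -2.6, 139.3]]
side 24 lo/med/hi [[-6.6, 12.4, 113.2], [0.0, 15.3, 121.0], [6.8, 20.1, 129.2]]
```

```bash
python3 -m crank '[[-5,0,0,0,0,0,1],[-5,0,0,0,0,0,1],[-5,0,0,0,0,0,1],[-5,0,0,0,0,0,1],[0,0,0,0,0,0,1]]'; python3 -m crank '[[-3,0,0,0,0,0,1],[0,0,0,0,0,0,1]]'; python3 - <<'E'
from h import *
gate(); knob("scene");knob("side");knob("wrist")
E
```

```text
time: 5.58
tcp_pos: [0.5347, 0.044, 0.1138]
eef_rot: [0.0, 0.725, 0.689, -0.0]
wrist_force: [-0.0, -0.2, 1.8]
finger_gap: 0.005
finger_force: 1.0
time: 5.75
tcp_pos: [0.5344, 0.0416, 0.1137]
eef_rot: [0.0, 0.725, 0.689, -0.0]
wrist_force: [1.9, 0.3, 3.0]
finger_gap: 0.002
finger_force: 1.1
gate xyz mm [  0.5   1.9 113.7] F [1.86 0.33 3.05] t 5.75 gap 0.002
scene 46 lo/med/hi [[-14.8, -40.9, 114.9], [-3.1, -37.1, 126.0], [7.7, -25.1, 139.8]]
side 25 lo/med/hi [[-7.0, -10.5, 112.1], [-0.2, -7.2, 118.8], [6.7, -4.6, 126.4]]
wrist 18 lo/med/hi [[-10.0, -7.3, 108.3], [0.4, -6.9, 110.5], [10.9, -6.4, 112.0]]
```

```bash
python3 -m crank '[[-2,0,0,0,0,0,1],[0,0,0,0,0,0,1]]'; python3 - <<'E'
from h import *
gate(); knob("scene");knob("side");knob("wrist")
E
```

```text
time: 6.07
tcp_pos: [0.5336, 0.0402, 0.1132]
eef_rot: [-0.001, 0.725, 0.689, -0.0]
wrist_force: [-0.3, 1.2, 0.5]
finger_gap: 0.0
finger_force: 0.6
gate xyz mm [ -0.2   0.5 113.2] F [-0.3   1.21  0.48] t 6.07 gap 0.0
scene 44 lo/med/hi [[-15.1, -43.5, 117.5], [-2.1, -38.6, 128.1], [8.4, -26.6, 137.9]]
side 21 lo/med/hi [[-7.0, -13.4, 114.1], [-0.2, -9.5, 120.4], [10.5, -5.5, 130.9]]
wrist 16 lo/med/hi [[-9.8, -9.1, 107.7], [9.3, -8.8, 109.3], [11.2, -8.3, 111.4]]
```

The knob is in the right stroke, at about −24.8 mm. I'll go over to the near face.

```bash
python3 -m crank '[[8,0,0,0,0,0,1],[0,0,0,0,0,0,1],[0,0,-30,0,0,0,1],[0,0,-30,0,0,0,1],[0,0,0,0,0,0,1]]'; python3 -m crank '[[-17,-19,0,0,0,0,1],[-17,-19,0,0,0,0,1],[0,0,0,0,0,0,1],[0,0,0,0,0,0,1]]'; python3 - <<'E'
from h import *
gate(); knob("side"); w=knob("wrist")
cv2.imwrite("pics/w5.png",w["image"][...,::-1])
E
```

```text
time: 6.63
tcp_pos: [0.5388, 0.0482, 0.1796]
eef_rot: [0.004, 0.724, 0.689, 0.003]
wrist_force: [1.2, 0.5, 0.4]
finger_gap: 0.002
finger_force: 0.0
time: 6.97
tcp_pos: [0.4943, 0.0158, 0.1735]
eef_rot: [-0.0, 0.725, 0.689, -0.0]
wrist_force: [-0.1, 0.8, -0.1]
finger_gap: 0.003
finger_force: 0.0
gate xyz mm [-38.3 -25.8 173.5] F [-0.08  0.76 -0.07] t 6.97 gap 0.003
side 38 lo/med/hi [[-7.1, -16.7, 113.7], [1.4, -9.1, 125.9], [15.9, -5.4, 137.7]]
wrist 765 lo/med/hi [[-15.6, -38.9, 109.7], [-2.1, -10.3, 133.4], [15.2, -8.3, 137.6]]
```

View pics/w5.png

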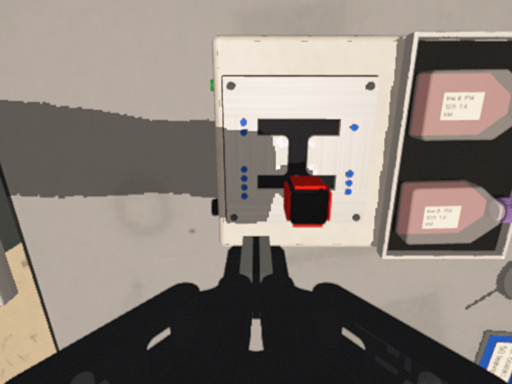

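The lever is in the right stroke at the crossing, with the knob at about (307,200), and the fingers are on its near side. I'll descend and push forward.

```bash
python3 -m crank '[[1,0,25,0,0,0,1],[0,0,25,0,0,0,1],[0,0,10,0,0,0,1],[0,0,0,0,0,0,1]]'; python3 -m crank '[[0,5,0,0,0,0,1],[0,5,0,0,0,0,1],[0,5,0,0,0,0,1],[0,5,0,0,0,0,1],[0,5,0,0,0,0,1]]'; python3 -m crank '[[0,5,0,0,0,0,1],[0,5,0,0,0,0,1],[0,3,0,0,0,0,1],[0,0,0,0,0,0,1]]'; python3 - <<'E'
from h import *
gate(); knob("wrist");knob("scene");knob("side")
E
```

```text
time: 7.4
tcp_pos: [0.4929, 0.0178, 0.1109]
eef_rot: [-0.002, 0.724, 0.689, -0.002]
wrist_force: [-0.4, -0.0, -0.5]
finger_gap: 0.001
finger_force: 0.0
time: 7.82
tcp_pos: [0.5211, 0.0158, 0.1147]
eef_rot: [0.0, 0.725, 0.689, 0.0]
wrist_force: [-1.8, 0.3, 1.4]
finger_gap: 0.0
finger_force: 1.0
time: 8.15
tcp_pos: [0.5342, 0.0151, 0.1139]
eef_rot: [0.0, 0.725, 0.689, 0.0]
wrist_force: [0.5, 0.4, 0.1]
finger_gap: -0.003
finger_force: 0.0
gate xyz mm [  1.7 -24.5 113.9] F [0.46 0.36 0.07] t 8.15 gap -0.003
wrist 1192 lo/med/hi [[7.2, -33.6, 110.1], [23.3, -8.8, 128.2], [37.2, -8.1, 136.0]]
scene 42 lo/med/hi [[7.0, -43.7, 118.7], [18.1, -39.4, 128.3], [28.1, -26.9, 138.2]]
side 34 lo/med/hi [[13.3, -12.2, 110.5], [20.2, -8.7, 122.0], [29.9, -6.4, 133.8]]
```

```bash
python3 -m crank '[[0,4,0,0,0,0,1],[0,2,0,0,0,0,1],[0,1,0,0,0,0,1],[0,0,0,0,0,0,1]]';  python3 -m crank '[[0,1,0,0,0,0,1],[0,0,0,0,0,0,1]]'; python3 -m crank '[[0,1,0,0,0,0,1],[0,0,0,0,0,0,1]]';python3 - <<'E'
from h import *
gate(); knob("wrist");knob("scene");knob("side")
E
```

```text
time: 8.63
tcp_pos: [0.5401, 0.0149, 0.1136]
eef_rot: [-0.0, 0.725, 0.689, -0.0]
wrist_force: [-0.9, -0.4, 0.2]
finger_gap: -0.005
finger_force: 0.5
time: 8.8
tcp_pos: [0.5411, 0.0149, 0.1137]
eef_rot: [-0.0, 0.725, 0.689, -0.0]
wrist_force: [-1.6, -1.0, -0.7]
finger_gap: 0.002
finger_force: 0.6
time: 8.97
tcp_pos: [0.5419, 0.0148, 0.1136]
eef_rot: [-0.0, 0.725, 0.689, -0.0]
wrist_force: [-1.6, -0.4, -0.5]
finger_gap: 0.0
finger_force: 0.8
gate xyz mm [  9.4 -24.5 113.6] F [-1.57 -0.4  -0.55] t 8.97 gap 0.0
wrist 1197 lo/med/hi [[14.6, -30.9, 110.2], [30.3, -8.7, 128.3], [44.6, -8.1, 136.1]]
scene 38 lo/med/hi [[14.4, -43.4, 120.0], [27.6, -39.4, 129.5], [36.9, -27.7, 140.3]]
side 35 lo/med/hi [[23.1, -12.5, 111.2], [30.0, -9.3, 123.0], [36.8, -6.1, 137.1]]
```

Knob at about 29.7 mm. I'll press on to the stop and watch the force.

```bash
for i in 1 ; do python3 -m crank '[[0,1,0,0,0,0,1],[0,0,0,0,0,0,1]]'; python3 -m crank '[[0,1,0,0,0,0,1],[0,0,0,0,0,0,1]]'; python3 -m crank '[[0,1,0,0,0,0,1],[0,0,0,0,0,0,1]]'; done | egrep 'tcp|wrist'; python3 - <<'E'
from h import *
gate(); knob("wrist")
E
```

```text
tcp_pos: [0.5422, 0.0148, 0.1136]
wrist_force: [-4.3, 1.1, 1.4]
tcp_pos: [0.5423, 0.0148, 0.1135]
wrist_force: [-6.7, 0.0, 2.8]
tcp_pos: [0.5425, 0.0148, 0.1135]
wrist_force: [-8.2, -0.4, 4.8]
gate xyz mm [  9.9 -24.4 113.5] F [-8.18 -0.37  4.83] t 9.62 gap 0.0
wrist 1209 lo/med/hi [[14.7, -32.8, 109.8], [30.4, -8.7, 128.3], [44.6, -8.1, 136.1]]
```

The force rose to 8 N and the knob stopped, so it's against the end stop. I'll back off and clear.

```bash
python3 -m crank '[[0,-6,0,0,0,0,1],[0,-10,0,0,0,0,1],[0,0,0,0,0,0,1],[0,0,-30,0,0,0,1],[0,0,-35,0,0,0,1]]'; python3 -m crank '[[0,-20,-30,0,0,0,1],[0,-20,-10,0,0,0,1],[0,0,0,0,0,0,1],[0,0,0,0,0,0,1],[0,0,0,0,0,0,1]]'; python3 - <<'E'
from h import *
gate(); w=knob("wrist"); s=knob("side")["image"]
im=np.zeros((300,800,3),np.uint8); im[:,:400]=cv2.resize(w["image"],(400,300)); im[:,400:]=cv2.resize(s[160:250,180:300],(400,300))
cv2.imwrite("pics/m6.png",im[...,::-1])
E
```

```text
time: 10.08
tcp_pos: [0.5267, 0.0156, 0.1768]
eef_rot: [-0.002, 0.725, 0.689, -0.002]
wrist_force: [0.7, 0.1, -0.2]
finger_gap: -0.003
finger_force: 0.0
time: 10.5
tcp_pos: [0.4897, 0.0174, 0.2183]
eef_rot: [0.0, 0.725, 0.689, 0.0]
wrist_force: [0.1, 0.4, -0.9]
finger_gap: 0.002
finger_force: 0.0
gate xyz mm [-42.9 -24.5 218.3] F [ 0.09  0.4  -0.89] t 10.5 gap 0.002
wrist 578 lo/med/hi [[13.6, -38.4, 111.6], [22.2, -14.9, 133.8], [44.2, -8.3, 137.8]]
side 36 lo/med/hi [[16.7, -18.9, 111.0], [28.4, -9.9, 125.0], [36.7, -5.8, 138.8]]
```

View pics/m6.png

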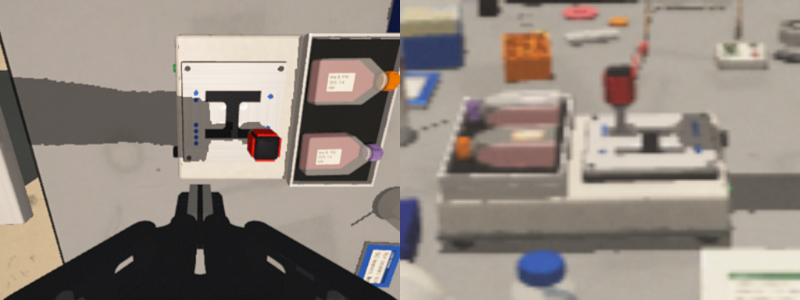

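The lever stands at the right far slot end (wrist view, knob at about (264,145)). The flasks are undisturbed and the hand is clear.

```bash
python3 -c "from plant import *; print(job_done())"
```

```text
the job is handed in; nothing more can be done
None
```

The lever is fully home in the third slot (three dots), moved there only by pushing with shut fingertips; the flasks look undisturbed, the hand is clear, and the job was handed in at about 10.5 s.

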